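# Empty the rinsing tray and lean it to drain

### The arm

A 6-joint arm with a two-finger parallel gripper is mounted at the origin on the work surface. World frame = base frame: x ahead of the robot, y to its left, z up, the work surface at z = 0. Lengths are in m, angles in degrees, forces in N, time in s.
With the tool pointing down it reaches from about 0.25 to 0.725 m from the base axis. Payload 9.7 kg.
Tool frame: the origin (TCP) lies at the very end of the fingers, on their centre line; the grasp point (between the pads) lies 19 mm behind it (bot.pinch_z is the distance from the TCP to the grasp point, in m); x points along the fingers, z is the direction in which the jaws open and shut, and the axes are right-handed (so a half turn about x gives the same grasp; the last joint's range is limited). The gripper opens to 85 mm and grips with 20 to 120 N. Pads are 22 mm wide; open, the fingers measure 114 mm over their backs; the gripper's body (76 mm by 85 mm) begins 54 mm behind the grasp point. The pads swing forward as they close: fully open they stand 13 mm farther back than shut.
Start: joints at [-66.406, 4.979, 10.078, 95.1, 0, 90], TCP at [0.22, -0.504, 0.231] pointing down, gripper open.
Joint ranges: [-179.16, 179.16], [-48.56, 103.87], [-65.8, 70.77], [-126.05, 130.52], [-82.76, 87.17], [-180, 180]. Speed limits (degrees/s): [127.2, 127.2, 147.25, 180, 180, 180].

### API

Orientations are given as [roll, pitch, yaw] about the fixed x, y, z axes, in that order (R = Rz(yaw) Ry(pitch) Rx(roll)).
In Python, from workcell import bot gives the robot as it stands.
- The arm moves only by the tool play_rows, never from a script. Its argument "rows" is a list of rows, each a list of 3 entries, a list of its own where there are three numbers: the shift along the tool's x, y, z in cm, then the turn about the tool's x in degrees, then the finger opening in cm, from 0 to 8.54. A call has 1 to 12 rows; each row is the pose to reach, as a shift and turn from the pose commanded when the call began, along the tool's axes at that moment; what a row does not reach only later rows make up. A row lasts 1/12 s, in which the tool goes at most 41.7 mm and 7.16 degrees, less where a joint would pass 70% of its speed; a pose out of reach is approached as far as the arm can. A call with a gripper value outside its range is refused whole. The fingers move at their own pace and stop on an object; "squeeze" is the grip in N (left out, the last holds). Time passes only in rows, so rows that repeat a pose let the fingers close. It gives the time, the measured TCP pose, the force and the opening at its end, in the units of the state.
- bot.get_obs(): the state, without advancing time (a new reading comes with each control period).
- bot.camera(name): name is "scene" or "top" or "wrist"; returns (picture, depth): 400x640x3 uint8, blue, green, red; 400x640 float32, m along the optical axis (not along the pixel's ray), 0 where there is no reading.
- bot.camera_model(name): a dict with "fx", "fy", "cx", "cy" (pixels), "k1" (the pictures are not rectified: a ray, as slopes to the right and down, at radius r is drawn at 1 + k1 r^2 times it, then the intrinsics apply), "origin" and "attitude" of the camera in the world; the wrist camera has in their place "mount" (4x4, takes a point from camera to tool coordinates, whose origin is the TCP and whose axes are the tool frame's). Camera axes: x right, y down, z forward; pixel columns grow to the right and rows downward; lengths in m; the calibration is good to about 2 mm. A picture is of the moment at which its call begins: read the wrist's pose just before it. camera_model takes no time and is no camera call.
- bot.job_done(): hands the job in, once; it reports no verdict.
The state is a dict: "time": time; "q": joint angles; "qd": joint speeds; "joint_efforts": joint torques, N m; "ee_pos": TCP position; "tcp_rot": TCP orientation; "wrist_force": force on the tool from outside, world axes, zero at the start; "torque": the same for the moment, N m; "opening": finger opening in m.
Only numpy, scipy, OpenCV 4.12 (cv2) and the standard library are available. Lean on these libraries where they do the work, as an engineer would, in place of code of your own. Each camera call takes 0.05 s, during which the arm holds its last target.

### The job

Tip the three white caps off the narrow metal tray into the grey bin without touching them with the fingers, then lean the empty tray squarely on the steel draining stand, open end down on the foot plate against the front lip and its back against the rail. Do not drop it: keep hold until it has come to rest on both foot plate and rail, without shoving the rail along its track; leave everything else on the bench where it is.

Things in the scene. Friction and masses are not known exactly. Their poses are not given: they have to be found in the camera images.
- tray: Straight aluminium tray, 210 long (x) x 54 wide (y), 0.18 to 0.35 kg: a flat 6 mm floor with 4 mm thick rims, 20 mm tall from the underside, along both long sides and across the +x end; the -x end is open. Lies flat on the bench. Origin: centre of its underside; x points to the closed end, z up out of its open top. Can be gripped across its width
- tray_foot (a point): Middle of the tray's open end, on its underside edge (105 mm from the tray's origin towards -x)
- cap0: White plastic screw cap, 20 mm diameter, 13 mm tall, 12 g, standing on the tray's floor between its rims at the start. Origin: centre of its underside
- cap1: White plastic screw cap, 20 mm diameter, 13 mm tall, 12 g, standing on the tray's floor between its rims at the start. Origin: centre of its underside
- cap2: White plastic screw cap, 20 mm diameter, 13 mm tall, 12 g, standing on the tray's floor between its rims at the start. Origin: centre of its underside
- bin: Open-topped grey plastic bin, 160 x 160 mm, 70 mm tall, walls 4 mm, 0.8 kg, standing loose on the bench. Origin: centre of its underside
- stand: Steel draining stand, fixed to the bench. Foot plate 240 (x) x 170 (y) mm, top face 8 mm above the bench. A front lip crosses the whole width at its -x edge: inner face at x = -110 mm, top 18 mm above the bench. Origin: centre of the plate's underside; x points from the lip to the rail, z up
- rail: Backrest of the stand: horizontal steel bar 12 mm thick along the stand's y, on uprights at y = +-75 mm, its axis 98 mm above the bench. On a stiff track (gives at 15 N), set anywhere from 25 to 65 mm beyond the stand's origin in x; a tray with its foot at the lip then slopes 28 to 42 degrees. Origin: straight below the bar's middle, on the foot plate's top (90 mm under the bar's axis)
- reagent: Bystander: amber glass bottle, 72 mm across, 150 mm tall. Origin: centre of its underside. Leave alone
- rack: Bystander: black tube rack with a few clear tubes, 70 x 130 mm, 85 mm tall. Origin: centre of its underside. Leave alone
- kit: Bystander: white kit box, 85 x 120 x 42 mm. Origin: centre of its underside. Leave alone
- beaker: Bystander: small glass beaker, 52 mm across, 65 mm tall. Origin: centre of its underside. Leave alone
- dish: Bystander: yellow shallow dish, 100 mm across, 18 mm tall. Origin: centre of its underside. Leave alone
- marker: Bystander: black marker pen lying down, 120 mm long, 11 mm thick. Origin: centre of its underside. Leave alone
- timer: Bystander: grey square timer, 60 x 60 x 30 mm. Origin: centre of its underside. Leave alone

How it is judged (in metres and radians):
On the way, in this order (a step that is already met when the one before it is completed fails the run):
1. all three caps are in the bin (x of cap0 in the frame of bin between -0.078 and 0.078 m and y of cap0 in the frame of bin between -0.078 and 0.078 m and z of cap0 in the frame of bin between 0 and 0.06 m and x of cap1 in the frame of bin between -0.078 and 0.078 m and y of cap1 in the frame of bin between -0.078 and 0.078 m and z of cap1 in the frame of bin between 0 and 0.06 m and x of cap2 in the frame of bin between -0.078 and 0.078 m and y of cap2 in the frame of bin between -0.078 and 0.078 m and z of cap2 in the frame of bin between 0 and 0.06 m), for 0.2 s.
2. the tray, still held by the fingers, rests with its open end on the foot plate behind the lip and its underside on the rail (x of tray_foot in the frame of stand between -0.112 and -0.085 m and y of tray_foot in the frame of stand between -0.045 and 0.045 m and z of tray_foot in the frame of stand between 0.003 and 0.015 m and angle between tray's own z axis and vertical between 0.45 and 0.78 rad and angle between the y axis of tray and the y axis of stand, either way round below 0.2 rad and contact force between tray and rail above 0.15 N and contact force between the fingers and tray above 1 N), for 0.1 s.
At the end, for the whole second after the job is handed in: Tray released and still: open end on the foot plate, at most 25 mm behind the lip and 45 mm off the middle line, sloping 26 to 45 degrees, under 0.2 rad askew, bearing on the rail; all three caps in the upright bin (all of step 1 and x of tray_foot in the frame of stand between -0.112 and -0.085 m and y of tray_foot in the frame of stand between -0.045 and 0.045 m and z of tray_foot in the frame of stand between 0.003 and 0.015 m and angle between tray's own z axis and vertical between 0.45 and 0.78 rad and angle between the y axis of tray and the y axis of stand, either way round below 0.2 rad and contact force between tray and rail above 0.15 N and linear speed of tray below 0.02 m/s and angle between bin's own z axis and vertical below 0.1 rad and contact force between the fingers and tray below 0.05 N); the robot touches nothing.
It fails at once if the fingers touch a cap (contact force between the fingers and cap0 above 0.5 N or contact force between the fingers and cap1 above 0.5 N or contact force between the fingers and cap2 above 0.5 N).
It fails at once if the rail is shoved more than 8 mm along its track (distance of rail from where it was at the start of the episode above 0.008 m).
It fails at once if a bystander is moved more than 30 mm (distance of any of reagent, rack, kit, beaker, dish, marker, timer from where it was at the start of the episode above 0.03 m).
It also fails if it takes over 51 s, if anything falls off the work surface, if the arm or the gripper's body presses on something with over 40 N, if the wrist force passes 120 N, or if a joint passes its speed limit or range.

## Working session

There is one attempt and no reset: what is moved stays moved. The work goes in short steps, Python scripts to look and compute and a tool call to move; the robot and the scene stay as the last step left them, time stands still between calls to the robot, and variables do not carry over. Pictures are saved under pics/ and viewed, and the job is handed in when it is done.

Besides the shell and the picture viewer there is one more tool, called after "Call:" by a JSON object that holds its "method" and its "body". play_rows: Moves the arm, as the interface text tells. Its arguments: {"type":"object","properties":{"rows":{"type":"array"},"squeeze":{"type":"number"}},"required":["rows"]}

```bash
ls -la; mkdir -p pics; cat > h.py <<'E'
import numpy as np, cv2
from workcell import bot
from scipy.spatial.transform import Rotation as Ro
def grab(n,save=None):
    im,d=bot.camera(n); im=np.array(im);d=np.array(d)
    if save: cv2.imwrite('pics/'+save+'.png',im); np.save('pics/'+save+'.npy',d)
    return im,d
def pose(n,obs=None):
    m=bot.camera_model(n)
    if 'mount' in m:
        o=obs; T=np.eye(4);T[:3,:3]=Ro.from_euler('xyz',o['tcp_rot'],degrees=True).as_matrix();T[:3,3]=o['ee_pos']
        return m,T@np.array(m['mount'])
    T=np.eye(4);A=np.array(m['attitude'])
    T[:3,:3]=A if A.shape==(3,3) else Ro.from_euler('xyz',A,degrees=True).as_matrix()
    T[:3,3]=m['origin'];return m,T
def slopes(m,uv):
    K=np.array([[m['fx'],0,m['cx']],[0,m['fy'],m['cy']],[0,0,1.]])
    uv=np.array(uv,float).reshape(-1,1,2)
    return cv2.undistortPoints(uv,K,np.array([m['k1'],0,0,0,0.])).reshape(-1,2)
def onplane(n,uv,z,obs=None):
    m,T=pose(n,obs);s=slopes(m,uv);r=np.c_[s,np.ones(len(s))]@T[:3,:3].T
    o=T[:3,3];return o+r*((z-o[2])/r[:,2])[:,None]
def bydepth(n,uv,d,obs=None):
    m,T=pose(n,obs);s=slopes(m,uv);uv=np.array(uv).reshape(-1,2).astype(int)
    return (np.c_[s,np.ones(len(s))]*d[uv[:,1],uv[:,0]][:,None])@T[:3,:3].T+T[:3,3]
E
python3 - <<'E'
from h import *
o=bot.get_obs();print(o);print(bot.pinch_z)
for n in('scene','top','wrist'):print(n,bot.camera_model(n))
grab('scene','s0');grab('top','t0')
E
```

```text
total 12
drwxr-xr-x  3 agent agent 4096 Dec  6 07:57 .
drwxr-xr-x 23 root  root  4096 Dec  6 07:57 ..
drwxr-xr-x  2 agent agent 4096 Dec  6 07:57 pics
{'time': 0.0, 'q': array([-6.64052902e+01,  5.00942379e+00,  1.00331143e+01,  9.51001941e+01,
       -1.17422816e-03,  9.00014104e+01]), 'qd': array([-0.06178213,  0.02598287, -0.05246963,  0.03427701, -0.07971765,
        0.04250996]), 'joint_efforts': array([-1.86838472e-03, -5.20390141e+01,  4.64801824e+01,  1.62228296e-02,
        2.92328286e-05, -1.58858705e-05]), 'ee_pos': array([ 0.22004226, -0.50379822,  0.23058716]), 'tcp_rot': array([-179.11924532,   89.9234874 ,  114.4740549 ]), 'wrist_force': array([ 0.08548032, -0.87010126,  0.93914194]), 'torque': array([-0.0248569 ,  0.02218673,  0.01273319]), 'opening': 0.08543765133015889}
0.0187
scene {'fx': 382.1508916300518, 'fy': 382.1508916300518, 'cx': 323.7272908130165, 'cy': 193.6920926142033, 'k1': -0.03781235418108181, 'origin': array([1.3558154 , 0.39190179, 0.80336456]), 'attitude': array([-131.47680107,    0.64832621,  114.94528788])}
top {'fx': 410.8440403110172, 'fy': 410.8440403110172, 'cx': 317.3002534575291, 'cy': 199.64041408150362, 'k1': -0.1040081449609929, 'origin': array([4.35999662e-01, 4.73913997e-04, 1.16910244e+00]), 'attitude': array([-173.43367988,   -0.21893073,  -91.59091951])}
wrist {'fx': 338.51177762866484, 'fy': 338.51177762866484, 'cx': 322.70965903613416, 'cy': 199.52442305240922, 'k1': -0.006860400708556203, 'mount': array([[ 8.19400723e-04, -2.69081931e-01,  9.63116941e-01,
        -1.43372480e-01],
       [-2.19663958e-04, -9.63117290e-01, -2.69081842e-01,
         6.75000194e-02],
       [ 9.99999640e-01,  8.92377640e-06, -8.48286606e-04,
        -1.39953039e-04],
       [ 0.00000000e+00,  0.00000000e+00,  0.00000000e+00,
         1.00000000e+00]])}
```

View pics/t0.png

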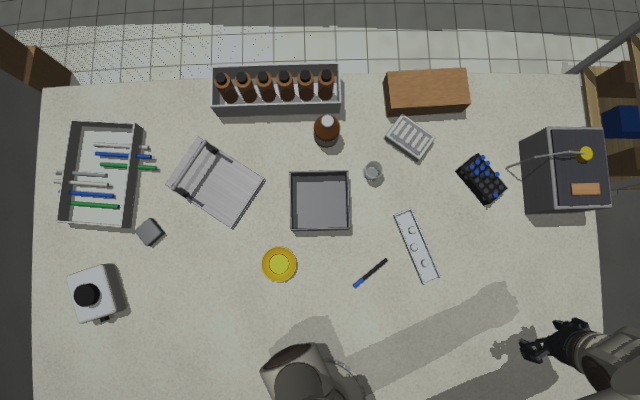

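View pics/s0.png

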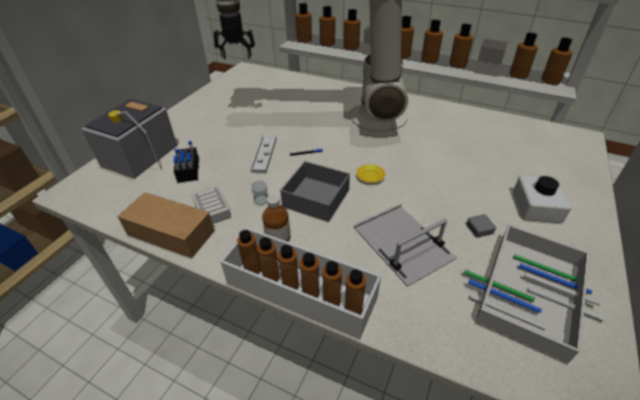

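The top view shows the tray with its caps around (416,247), the bin at (320,200), the stand at (216,183) with the rail on its upper-left side, the beaker at (373,171) and the marker at (370,272). I'll zoom in next.

```bash
python3 - <<'E'
from h import *
im=cv2.imread('pics/t0.png')
a=cv2.resize(im[195:295,345:455],None,fx=5,fy=5,interpolation=cv2.INTER_CUBIC)
b=cv2.resize(im[125:235,155:275],None,fx=5,fy=5,interpolation=cv2.INTER_CUBIC)
cv2.imwrite('pics/za.png',a);cv2.imwrite('pics/zb.png',b)
s=cv2.imread('pics/s0.png');cv2.imwrite('pics/zc.png',cv2.resize(s[195:290,345:465],None,fx=6,fy=6,interpolation=cv2.INTER_CUBIC))
E
```

```text
(no output)
```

View pics/za.png

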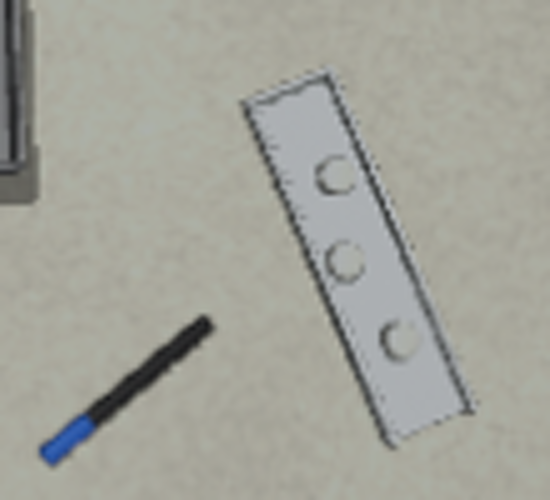

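View pics/zb.png

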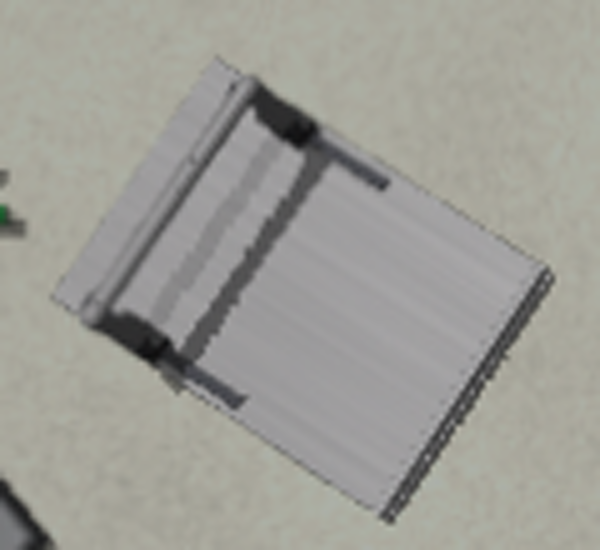

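View pics/zc.png

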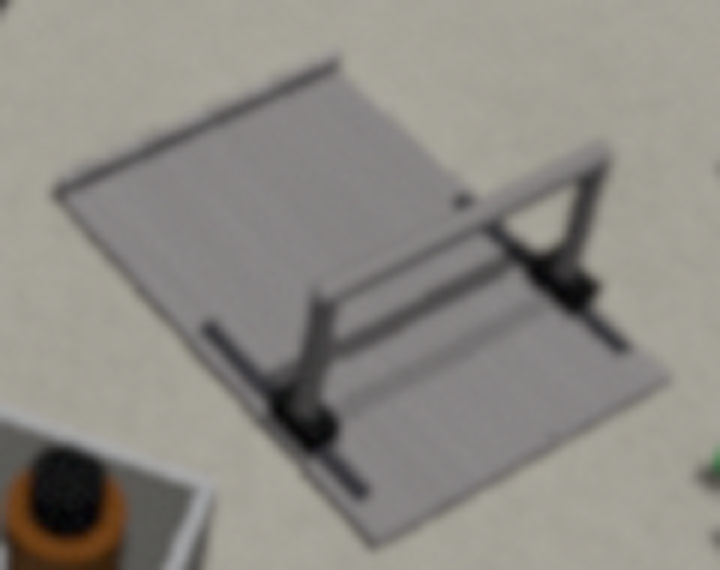

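The tray's closed end is at (394,216)-(411,210) and its open end at (424,284)-(439,277). The stand's lip runs from (265,179) to (233,229), and the rail bar from (205,141) to (173,189).

```bash
python3 - <<'E'
from h import *
im=cv2.imread('pics/t0.png');d=np.load('pics/t0.npy')
f=lambda c,o:np.array(c)/5.+np.array(o)-0.4
tr=onplane('top',f([(243,102),(330,72),(388,447),(474,410)],(345,195)),.02);print('tray',tr.round(4))
st=onplane('top',f([(217,57),(52,297)],(155,125)),.008);lp=onplane('top',f([(550,268),(388,520)],(155,125)),.018);ra=onplane('top',f([(248,80),(90,318)],(155,125)),.104)
print('stand back',st.round(4),'lip',lp.round(4),'rail',ra.round(4))
caps=onplane('top',f([(336,173),(345,261),(400,340)],(345,195)),.019);print('caps',caps.round(4))
v,u=np.mgrid[0:400,0:640];P=bydepth('top',np.c_[u.ravel(),v.ravel()],d).reshape(400,640,3);H=P[...,2]
print('bench H',np.median(H[290:320,380:420]))
def box(mask,name,win):
    x0,x1,y0,y1=win;m=np.zeros_like(mask);m[y0:y1,x0:x1]=mask[y0:y1,x0:x1]
    q=P[m][:,:2].astype(np.float32);r=cv2.minAreaRect(q);print(name,len(q),r,cv2.boxPoints(r).round(4).tolist(),'zmed',np.median(P[m][:,2]),np.percentile(P[m][:,2],[5,95]))
box((H>.05)&(H<.08),'bin',(280,360,160,240))
box((H>.013)&(H<.03),'tray',(385,445,200,290))
box((H>.09)&(H<.12),'rail',(160,220,130,200))
box((H>.003)&(H<.03),'plate',(160,270,130,235))
box(H>.02,'beaker',(360,387,155,187))
box(H>.02,'bottle',(308,345,112,150))
box(H>.008,'dish',(255,305,240,290))
box(H>.006,'marker',(350,390,255,290))
box(H>.02,'kit?',(384,436,112,165))
E
```

```text
tray [[ 0.5187 -0.22    0.02  ]
 [ 0.5343 -0.2704  0.02  ]
 [ 0.3238 -0.293   0.02  ]
 [ 0.3423 -0.3427  0.02  ]]
stand back [[0.7665 0.3362 0.008 ]
 [0.6271 0.432  0.008 ]] lip [[0.6337 0.1404 0.018 ]
 [0.493  0.2337 0.018 ]] rail [[0.7258 0.2914 0.104 ]
 [0.5994 0.3754 0.104 ]]
caps [[ 0.4772 -0.2711  0.019 ]
 [ 0.4278 -0.2738  0.019 ]
 [ 0.3827 -0.3028  0.019 ]]
bench H -0.000627694973197479
bin 473 ((0.5632257461547852, -0.012508310377597809), (0.1601095050573349, 0.1606617122888565), 89.819580078125) [[0.48260000348091125, -0.09229999780654907], [0.6432999968528748, -0.09279999881982803], [0.6438000202178955, 0.06729999929666519], [0.4830999970436096, 0.06780000030994415]] zmed 0.06849128019041228 [0.05308501 0.07254751]
tray 421 ((0.41971269249916077, -0.25149479508399963), (0.20933455228805542, 0.12460905313491821), 21.227136611938477) [[0.2996000051498413, -0.2312999963760376], [0.34470000863075256, -0.3474999964237213], [0.5397999882698059, -0.271699994802475], [0.49470001459121704, -0.15549999475479126]] zmed 0.018464502558503293 [0.0138616  0.02202276]
rail 275 ((0.6619504
[... 1663 characters left out ...]
26 0.02038901]
marker 179 ((0.37012675404548645, -0.0892886370420456), (0.2010284811258316, 0.09577985852956772), 79.20209503173828) [[0.3043000102043152, -0.17910000681877136], [0.3982999920845032, -0.19699999690055847], [0.4359999895095825, 0.0005000000237487257], [0.3418999910354614, 0.018400000408291817]] zmed 0.01034775430218815 [0.00655741 0.01436788]
kit? 1368 ((0.6188138723373413, -0.19254657626152039), (0.15475551784038544, 0.5086873173713684), 60.36553955078125) [[0.359499990940094, -0.1340000033378601], [0.8015999794006348, -0.3856000006198883], [0.8780999779701233, -0.25110000371932983], [0.4359999895095825, 0.0005000000237487257]] zmed 0.04064838635384527 [0.02741621 0.04532278]
```

```bash
python3 - <<'E'
from h import *
o=bot.get_obs();R=Ro.from_euler('xyz',o['tcp_rot'],degrees=True).as_matrix();print(R.round(4))
z=R[:,2];print('toolz yaw',np.degrees(np.arctan2(z[1],z[0])))
m,T=pose('wrist',o);print(T.round(3))
g=np.array([.397,-.294,.15]);print('shift cm to above grasp',(R.T@(g-o['ee_pos'])*100).round(2))
E
```

```text
[[-5.000e-04  9.164e-01  4.003e-01]
 [ 1.200e-03  4.003e-01 -9.164e-01]
 [-1.000e+00  0.000e+00 -1.300e-03]]
toolz yaw -66.404292161225
[[ 0.4   -0.882 -0.247  0.282]
 [-0.916 -0.386 -0.106 -0.477]
 [-0.002  0.269 -0.963  0.374]
 [ 0.     0.     0.     1.   ]]
shift cm to above grasp [  8.08  24.61 -12.13]
```

Call:
{"method": "play_rows", "body": {"rows": [[[2,6,-3],3,8.5],[[5,15,-7.5],3,8.5],[[7,20,-10],3,8.5],[[8,24,-12],3,8.5],[[8.1,24.6,-12.1],3,8.5],[[8.1,24.6,-12.1],3,8.5],[[8.1,24.6,-12.1],3,8.5],[[8.1,24.6,-12.1],3,8.5],[[8.1,24.6,-12.1],3,8.5]]}}

```text
time: 0.85
ee_pos: [0.3977, -0.293, 0.1494]
tcp_rot: [-144.4, 89.9, 146.4]
wrist_force: [-1.2, -0.3, 1.2]
opening: 0.0853
```

```bash
python3 - <<'E'
from h import *
o=bot.get_obs();im,d=grab('wrist','w1')
import pickle;pickle.dump(o,open('o1.pkl','wb'));print(o['ee_pos'],o['tcp_rot'])
E
```

```text
[ 0.39770085 -0.29303075  0.14941417] [-144.36030953   89.90369873  146.43838736]
```

View pics/w1.png

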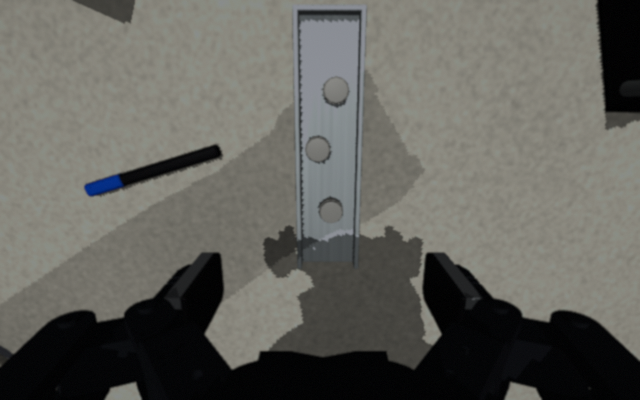

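The wrist view shows the tray upright in frame. The closed-end rim corners are at (293,7) and (366,7), the open end at (301,264) and (356,264), and the caps at (336,91), (318,149) and (331,210).

```bash
python3 - <<'E'
from h import *
import pickle
o=pickle.load(open('o1.pkl','rb'))
p=onplane('wrist',[(293,7),(366.5,7),(299,264),(357.5,264)],.02,o);print(p.round(4))
c=p[:2].mean(0);f=p[2:].mean(0);v=c-f;print('len',np.linalg.norm(v),'yaw',np.degrees(np.arctan2(v[1],v[0])),'widths',np.linalg.norm(p[0]-p[1]),np.linalg.norm(p[2]-p[3]),'mid',(c+f)/2)
e=v/np.linalg.norm(v)
print('caps s',[(np.dot(q-f,e)).round(3) for q in onplane('wrist',[(336,91),(318,149),(331,210)],.019,o)])
R=Ro.from_euler('xyz',o['tcp_rot'],degrees=True).as_matrix();z=R[:,2];print('toolz yaw',np.degrees(np.arctan2(z[1],z[0])))
for s in(.07,): 
  g=c-e*(.21-s);print(g);t=np.array([g[0],g[1],.003]);print((R.T@(t-o['ee_pos'])*100).round(2))
E
```

```text
[[ 0.5168 -0.2243  0.02  ]
 [ 0.5356 -0.274   0.02  ]
 [ 0.3264 -0.2971  0.02  ]
 [ 0.3448 -0.3454  0.02  ]]
len 0.20378454217807768 yaw 20.732250816943242 widths 0.053141440423776325 0.05172469310818377 mid [ 0.43090908 -0.28520519  0.02      ]
caps s [np.float64(0.146), np.float64(0.101), np.float64(0.05)]
toolz yaw -69.2013414392259
[ 0.39526902 -0.29869537  0.02      ]
[14.64 -0.41  0.46]
```

Call:
{"method": "play_rows", "body": {"rows": [[[4,-0.2,0.3],0.3,8.5],[[8,-0.2,0.3],0.3,8.5],[[11,-0.2,0.3],0.3,8.5],[[13,-0.2,0.3],0.3,8.5],[[14,-0.2,0.3],0.3,8.5],[[14.5,-0.2,0.3],0.3,8.5],[[14.5,-0.2,0.3],0.3,8.5]]}}

```text
time: 1.48
ee_pos: [0.3959, -0.2988, 0.0053]
tcp_rot: [-136.8, 90.0, 153.4]
wrist_force: [-0.1, 0.0, -0.0]
opening: 0.0851
```

Call:
{"method": "play_rows", "body": {"rows": [[[0,0,0],0,5.0],[[0,0,0],0,5.0],[[0,0,0],0,4.8],[[0,0,0],0,4.8],[[0,0,0],0,4.8],[[0,0,0],0,4.8],[[0,0,0],0,4.8],[[0,0,0],0,4.8]], "squeeze": 60}}

```text
time: 2.15
ee_pos: [0.3971, -0.2989, 0.0072]
tcp_rot: [25.5, 89.8, -44.2]
wrist_force: [-2.5, -0.5, 6.2]
opening: 0.0521
```

```bash
python3 - <<'E'
from h import *
o=bot.get_obs();print(o['time'],o['ee_pos'],o['wrist_force'],o['opening']);im,d=grab('wrist','w2');grab('top','t2')
E
```

```text
2.15 [ 0.3971337  -0.29889138  0.0071705 ] [-2.49068259 -0.49873986  6.20119296] 0.05209075143459365
```

View pics/w2.png

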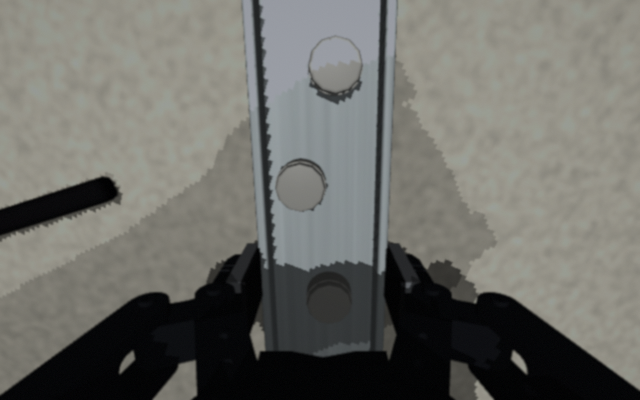

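The tray is gripped and the caps are untouched inside it. I'll lift it gently.

Call:
{"method": "play_rows", "body": {"rows": [[[-0.2,0,0],0,4.8],[[-0.6,0,0],0,4.8],[[-1.2,0,0],0,4.8],[[-2,0,0],0,4.8],[[-3,0,0],0,4.8],[[-4.2,0,0],0,4.8],[[-5.4,0,0],0,4.8],[[-6.4,0,0],0,4.8],[[-7.2,0,0],0,4.8],[[-7.8,0,0],0,4.8],[[-8,0,0],0,4.8],[[-8,0,0],0,4.8]], "squeeze": 80}}

```text
time: 3.25
ee_pos: [0.3965, -0.2983, 0.0858]
tcp_rot: [35.5, 90.0, -34.2]
wrist_force: [0.3, 0.1, -4.2]
opening: 0.0513
```

```bash
python3 - <<'E'
from h import *
o=bot.get_obs();print(o['time'],o['ee_pos'],o['wrist_force'],o['torque'],o['opening']);im,d=grab('wrist','w3');s,sd=grab('scene','s3');t,td=grab('top','t3')
a=cv2.resize(s[80:220,200:360],(640,560),interpolation=cv2.INTER_CUBIC);cv2.imwrite('pics/zs3.png',a)
v,u=np.mgrid[0:400,0:640];P=bydepth('wrist',np.c_[u.ravel(),v.ravel()],d,o).reshape(400,640,3)
for (x,y) in [(330,20),(330,100),(330,150),(330,230)]:print(x,y,P[y,x].round(4))
E
```

```text
3.25 [ 0.39651342 -0.29833093  0.08575535] [ 0.28771566  0.06171042 -4.15820326] [-0.0358274   0.13645552 -0.02561088] 0.05132050028224819
330 20 [ 0.4904 -0.2664  0.0849]
330 100 [ 0.4626 -0.2768  0.0842]
330 150 [ 0.4434 -0.2841  0.0843]
330 230 [ 0.4093 -0.2969  0.0841]
```

View pics/w3.png

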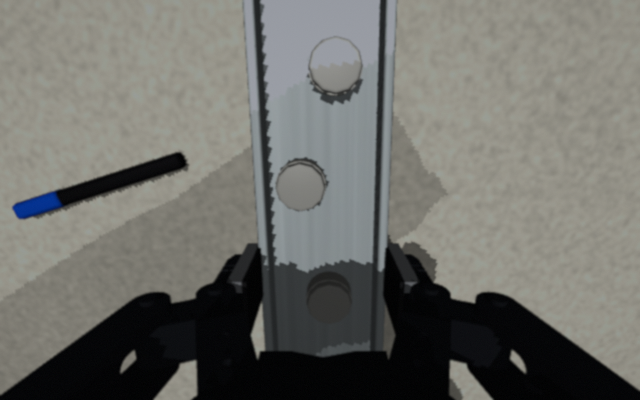

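View pics/zs3.png

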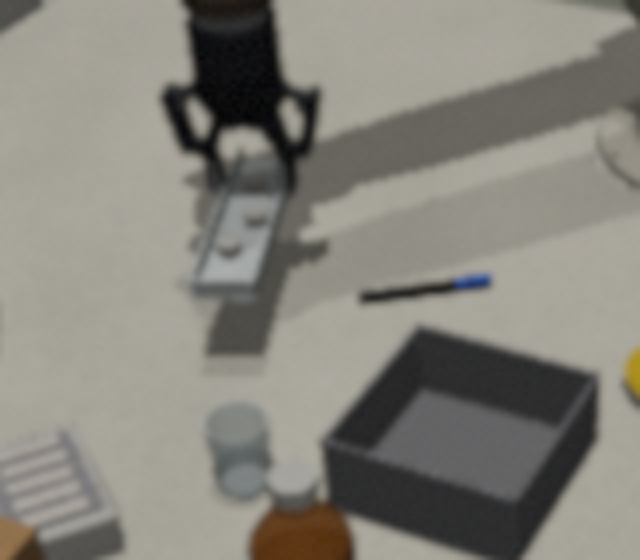

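The tray holds level at 80 N with the caps standing. Next I'll carry it over the bin on a smooth ramp.

Call:
{"method": "play_rows", "body": {"rows": [[[-0.1,0.1,-0.1],0,4.8],[[-0.3,0.5,-0.4],0,4.8],[[-0.6,1.0,-0.95],0,4.8],[[-1.0,1.8,-1.7],0,4.8],[[-1.4,2.8,-2.6],0,4.8],[[-1.8,4.0,-3.6],0,4.8],[[-2.2,5.3,-4.9],0,4.8],[[-2.6,6.8,-6.2],0,4.8],[[-3.0,8.4,-7.7],0,4.8],[[-3.4,10.1,-9.2],0,4.8],[[-3.7,11.8,-10.8],0,4.8],[[-4,13.6,-12.45],0,4.8]]}}

```text
time: 4.4
ee_pos: [0.4813, -0.1323, 0.126]
tcp_rot: [70.8, 90.0, 1.2]
wrist_force: [0.1, -0.7, -3.9]
opening: 0.0515
```

Call:
{"method": "play_rows", "body": {"rows": [[[0,1.8,-1.6],0,4.8],[[0,3.5,-3.2],0,4.8],[[0,5.2,-4.8],0,4.8],[[0,6.8,-6.2],0,4.8],[[0,8.3,-7.6],0,4.8],[[0,9.6,-8.8],0,4.8],[[0,10.8,-9.9],0,4.8],[[0,11.8,-10.8],0,4.8],[[0,12.6,-11.5],0,4.8],[[0,13.15,-12.0],0,4.8],[[0,13.5,-12.35],0,4.8],[[0,13.6,-12.45],0,4.8]]}}

```text
time: 5.4
ee_pos: [0.5652, 0.0302, 0.1252]
tcp_rot: [-118.5, 90.0, 171.8]
wrist_force: [-0.1, -1.4, -3.1]
opening: 0.0514
```

Call:
{"method": "play_rows", "body": {"rows": [[[0,0,0],-1,4.8],[[0,0,0],-3,4.8],[[0,0,0],-6,4.8],[[0,0,0],-11,4.8],[[0,0,0],-17,4.8],[[0,0,0],-24,4.8],[[0,0,0],-31,4.8],[[0,0,0],-38,4.8],[[0,0,0],-45,4.8],[[0,0,0],-52,4.8],[[0,0,0],-58,4.8],[[0,0,0],-63,4.8]]}}

```text
time: 6.4
ee_pos: [0.5649, 0.0289, 0.1255]
tcp_rot: [-52.5, 90.0, -58.9]
wrist_force: [0.5, -0.2, -3.3]
opening: 0.0514
```

Call:
{"method": "play_rows", "body": {"rows": [[[0,0,0],-3.5,4.8],[[0,0,0],-5.5,4.8],[[0,0,0],-6.3,4.8],[[0,0,0],-6.3,4.8]]}}

```text
time: 6.73
ee_pos: [0.565, 0.0291, 0.1254]
tcp_rot: [-49.3, 90.0, -49.7]
wrist_force: [0.1, 0.3, -3.4]
opening: 0.0514
```

```bash
python3 - <<'E'
from h import *
o=bot.get_obs();print(o['time'],o['ee_pos'],o['wrist_force'],o['torque'],o['opening'],o['q']);im,d=grab('wrist','w4')
R=Ro.from_euler('xyz',o['tcp_rot'],degrees=True).as_matrix();print(R.round(3))
t,td=grab('top','t4');cv2.imwrite('pics/zt4.png',cv2.resize(t[120:260,250:410],(640,560),interpolation=cv2.INTER_CUBIC))
E
```

```text
6.7333 [0.56497501 0.02909717 0.125418  ] [ 0.07591631  0.31327086 -3.43042008] [-0.14765946 -0.00065956 -0.01246864] 0.05140635521311403 [ 2.95380877e+00  6.30117460e+00 -1.96859962e-01  8.34935117e+01
 -1.10831875e-02  9.33796253e+01]
[[ 0.     0.007  1.   ]
 [-0.     1.    -0.007]
 [-1.    -0.     0.   ]]
```

View pics/zt4.png

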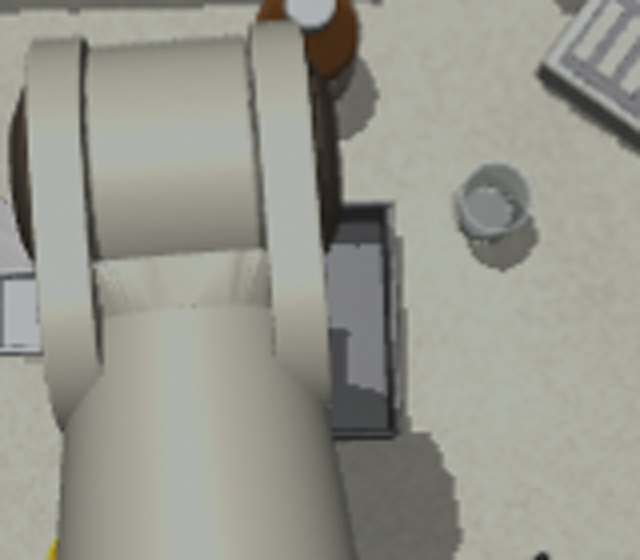

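View pics/w4.png

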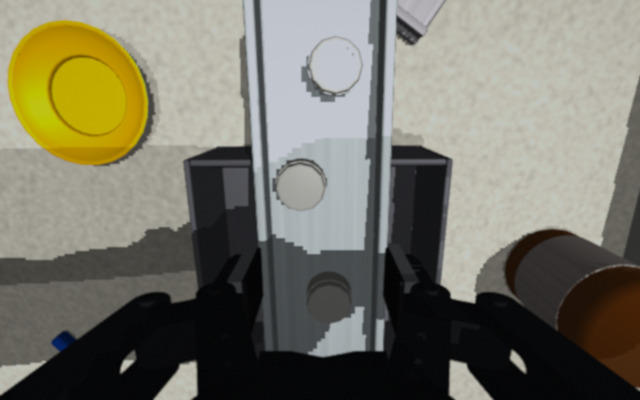

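The caps haven't moved. The bin's +y wall top crosses at row ~155, and the side walls are at columns ~187 and ~450, so the tray is centred over the bin.

```bash
python3 - <<'E'
from h import *
o=bot.get_obs()
print(onplane('wrist',[(220,149),(220,159),(420,149),(420,161),(187,200),(450,200)],.07,o).round(4))
E
```

```text
[[0.5046 0.0731 0.07  ]
 [0.504  0.0673 0.07  ]
 [0.6217 0.0721 0.07  ]
 [0.6222 0.0651 0.07  ]
 [0.4816 0.0423 0.07  ]
 [0.6421 0.041  0.07  ]]
```

Call:
{"method": "play_rows", "body": {"rows": [[[0.3,0.1,0],0,4.8],[[0.8,0.2,0],0,4.8],[[1.5,0.3,0],0,4.8],[[2.2,0.4,0],0,4.8],[[2.9,0.4,0],0,4.8],[[3.6,0.4,0],0,4.8],[[4.2,0.4,0],0,4.8],[[4.5,0.4,0],0,4.8],[[4.7,0.4,0],0,4.8],[[4.9,0.4,0],0,4.8],[[5.0,0.4,0],0,4.8],[[5.0,0.4,0],0,4.8]]}}

```text
time: 7.83
ee_pos: [0.565, 0.0334, 0.077]
tcp_rot: [-14.2, 89.9, -14.6]
wrist_force: [-7.6, -1.9, 8.4]
opening: 0.0514
```

```bash
python3 - <<'E'
from h import *
o=bot.get_obs();print(o['wrist_force'],o['torque']);im,d=grab('wrist','w5');s,_=grab('scene','s5');cv2.imwrite('pics/zs5.png',cv2.resize(s[90:230,250:410],(640,560),interpolation=cv2.INTER_CUBIC))
print(bot.get_obs()['wrist_force'])
E
```

```text
[-7.57712408 -1.87622963  8.40723045] [-0.29600268  1.44396223  0.18326569]
[-5.90066103 -1.50941339  7.69602697]
```

View pics/w5.png

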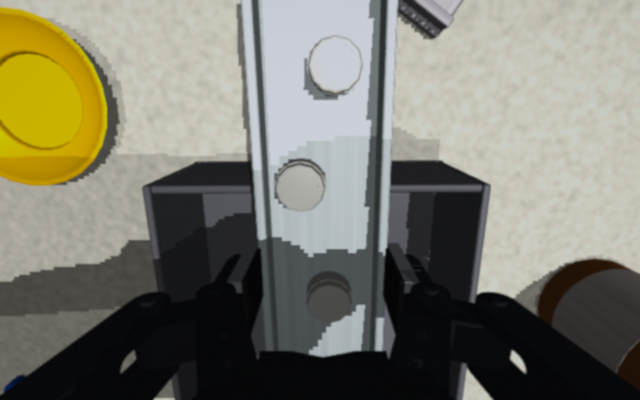

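View pics/zs5.png

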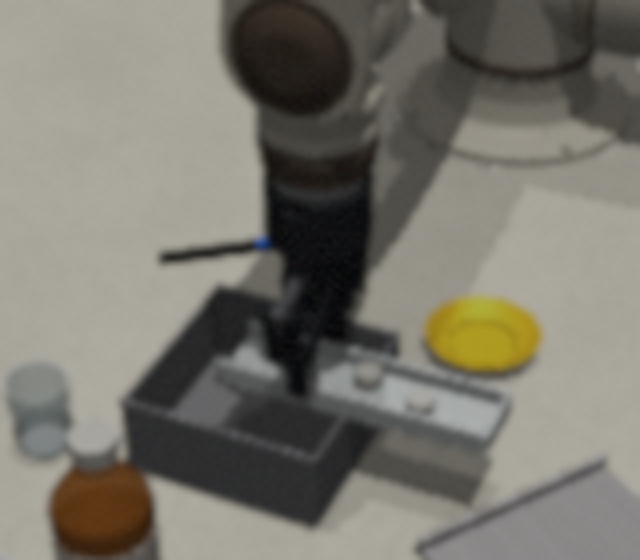

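The tray rests on the +y wall and nothing else is touching. I'll ease the grip and descend so the wall tips it.

Call:
{"method": "play_rows", "body": {"rows": [[[0,0,0],0,4.8],[[0,0,0],0,4.8],[[0.15,0,0],0,4.8],[[0.3,0,0],0,4.8],[[0.5,0,0],0,4.8],[[0.7,0,0],0,4.8],[[0.8,0,0],0,4.8],[[0.8,0,0],0,4.8]], "squeeze": 30}}

```text
time: 8.6
ee_pos: [0.5659, 0.0326, 0.0719]
tcp_rot: [-16.5, 89.7, -17.0]
wrist_force: [-12.4, -9.0, 27.1]
opening: 0.0515
```

```bash
python3 - <<'E'
from h import *
o=bot.get_obs();print(o['ee_pos'],o['wrist_force'],o['torque'],o['opening']);im,d=grab('wrist','w6')
for (x,y) in [(325,30),(350,100),(335,150),(335,230)]:print(x,y,bydepth('wrist',[(x,y)],d,o).round(4))
E
```

```text
[0.56594477 0.03263099 0.07190791] [-12.41594819  -8.95941004  27.06759427] [-1.04924794  2.55895886  0.28907416] 0.0515349367462922
325 30 [[0.5667 0.1243 0.0939]]
350 100 [[0.576  0.1024 0.0834]]
335 150 [[0.5706 0.0832 0.0789]]
335 230 [[0.5708 0.0475 0.075 ]]
```

View pics/w6.png

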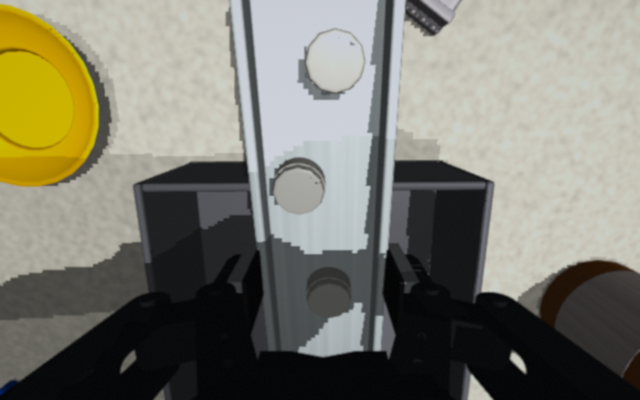

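Call:
{"method": "play_rows", "body": {"rows": [[[0,0,0],0,4.8],[[0,0,0],0,4.8],[[0,0,0],0,4.8],[[0.1,0,0],0,4.8],[[0.3,0,0],0,4.8],[[0.5,0,0],0,4.8],[[0.5,0,0],0,4.8]], "squeeze": 20}}

```text
time: 9.23
ee_pos: [0.5663, 0.0327, 0.0664]
tcp_rot: [-13.1, 89.7, -13.6]
wrist_force: [-8.6, -7.8, 22.9]
opening: 0.0516
```

```bash
python3 - <<'E'
from h import *
o=bot.get_obs();print(o['ee_pos'],o['wrist_force'],o['torque'],o['opening']);im,d=grab('wrist','w7')
for (x,y) in [(265,30),(350,100),(335,150),(335,230)]:print(x,y,bydepth('wrist',[(x,y)],d,o).round(4))
E
```

```text
[0.56632973 0.03269304 0.06638795] [-8.63361832 -7.77950796 22.85243659] [-0.95660936  1.76713715  0.21554327] 0.051577800373252304
265 30 [[0.5479 0.1241 0.0909]]
350 100 [[0.5757 0.1024 0.0869]]
335 150 [[0.5707 0.0844 0.0817]]
335 230 [[0.5712 0.0482 0.0712]]
```

View pics/w7.png

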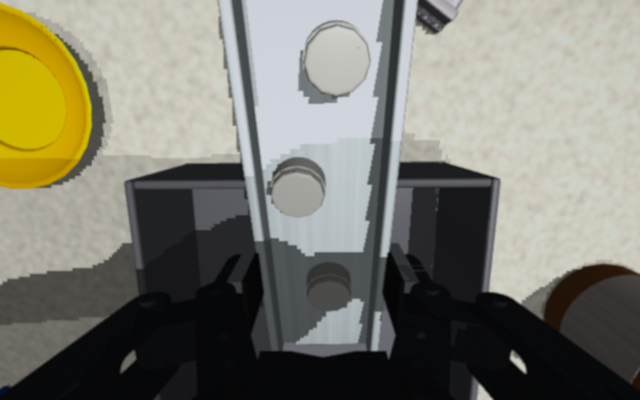

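It works: the tilt is about 16° and the caps are still standing at (337,60), (298,190) and (328,285). I'll continue down.

Call:
{"method": "play_rows", "body": {"rows": [[[0.2,0,0],0,4.8],[[0.4,0,0],0,4.8],[[0.6,0,0],0,4.8],[[0.8,0,0],0,4.8],[[0.9,0,0],0,4.8],[[0.9,0,0],0,4.8]]}}

```text
time: 9.78
ee_pos: [0.5667, 0.033, 0.0576]
tcp_rot: [-5.6, 89.7, -6.0]
wrist_force: [-8.2, -7.2, 23.1]
opening: 0.0516
```

```bash
python3 - <<'E'
from h import *
o=bot.get_obs();print(o['ee_pos'],o['wrist_force'],o['torque'],o['opening']);im,d=grab('wrist','w8')
for (x,y) in [(265,30),(350,100),(335,150),(335,230)]:print(x,y,bydepth('wrist',[(x,y)],d,o).round(4))
E
```

```text
[0.56667713 0.03299315 0.05757555] [-8.17742616 -7.23034109 23.09991687] [-0.58434549  1.54561326  0.23704833] 0.05161239702794941
265 30 [[0.5515 0.12   0.1041]]
350 100 [[0.5735 0.1022 0.1093]]
335 150 [[0.5705 0.0863 0.0857]]
335 230 [[0.5714 0.0499 0.0661]]
```

View pics/w8.png

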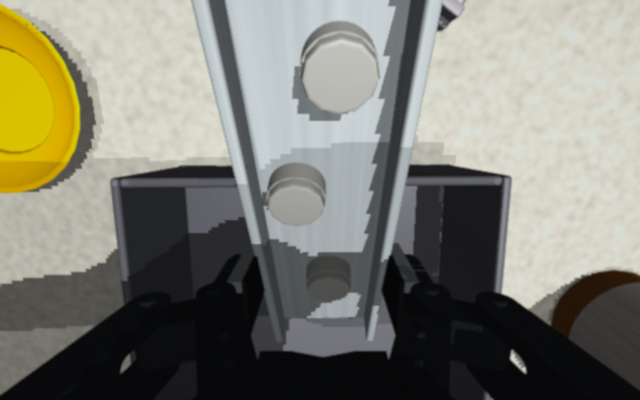

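Call:
{"method": "play_rows", "body": {"rows": [[[0.2,0,0],0,4.8],[[0.4,0,0],0,4.8],[[0.55,0,0],0,4.8],[[0.6,0,0],0,4.8],[[0.6,0,0],0,4.8],[[0.6,0,0],0,4.8]]}}

```text
time: 10.33
ee_pos: [0.5673, 0.0331, 0.0522]
tcp_rot: [-2.6, 89.6, -3.1]
wrist_force: [-7.2, -6.2, 24.9]
opening: 0.0519
```

```bash
python3 - <<'E'
from h import *
o=bot.get_obs();print(o['ee_pos'],o['wrist_force'],o['torque'],o['opening']);im,d=grab('wrist','w9')
for (x,y) in [(265,30),(340,100),(335,150),(335,230)]:print(x,y,bydepth('wrist',[(x,y)],d,o).round(4))
E
```

```text
[0.5673079  0.03305097 0.05218327] [-7.20739143 -6.22669105 24.90282527] [-0.3697993   1.21108682  0.13651639] 0.05191790262065946
265 30 [[0.5539 0.1177 0.111 ]]
340 100 [[0.5717 0.1024 0.0981]]
335 150 [[0.5708 0.0872 0.0873]]
335 230 [[0.571  0.059  0.0846]]
```

View pics/w9.png

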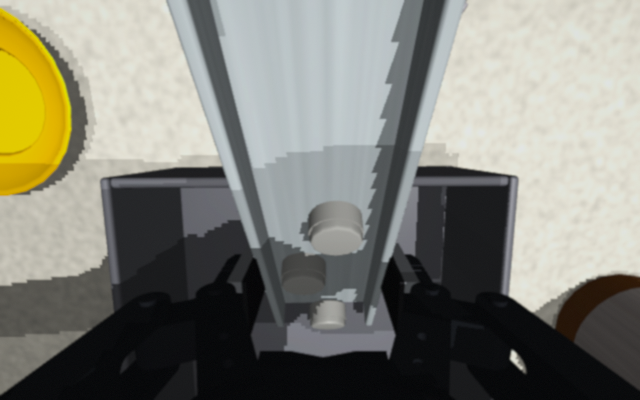

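The tilt is 35° and the caps are sliding. I'll wait for them.

Call:
{"method": "play_rows", "body": {"rows": [[[0,0,0],0,4.8],[[0,0,0],0,4.8],[[0.1,0,0],0,4.8],[[0.2,0,0],0,4.8],[[0.2,0,0],0,4.8],[[0.2,0,0],0,4.8]]}}

```text
time: 10.88
ee_pos: [0.5674, 0.0318, 0.0512]
tcp_rot: [-20.0, 89.5, -20.5]
wrist_force: [-10.3, -13.0, 32.3]
opening: 0.0513
```

```bash
python3 - <<'E'
from h import *
o=bot.get_obs();print(o['ee_pos'],o['wrist_force'],o['torque'],o['opening']);im,d=grab('wrist','w10')
for (x,y) in [(265,30),(340,100),(335,150),(335,230)]:print(x,y,bydepth('wrist',[(x,y)],d,o).round(4))
s,_=grab('scene','s10');cv2.imwrite('pics/zs10.png',cv2.resize(s[90:230,250:410],(640,560),interpolation=cv2.INTER_CUBIC))
E
```

```text
[0.5673965  0.03183676 0.05118094] [-10.31372673 -13.01405686  32.33747358] [-1.8280957   1.86286067  0.47923096] 0.05134046553171379
265 30 [[0.5542 0.1163 0.1112]]
340 100 [[0.5716 0.1012 0.1009]]
335 150 [[0.5708 0.0864 0.0888]]
335 230 [[0.572  0.0497 0.0622]]
```

View pics/w10.png

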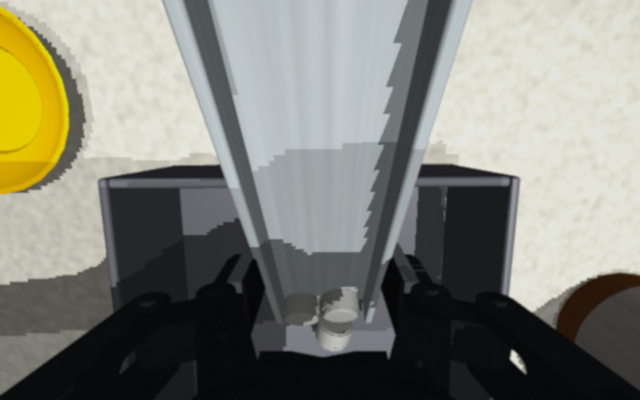

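View pics/zs10.png

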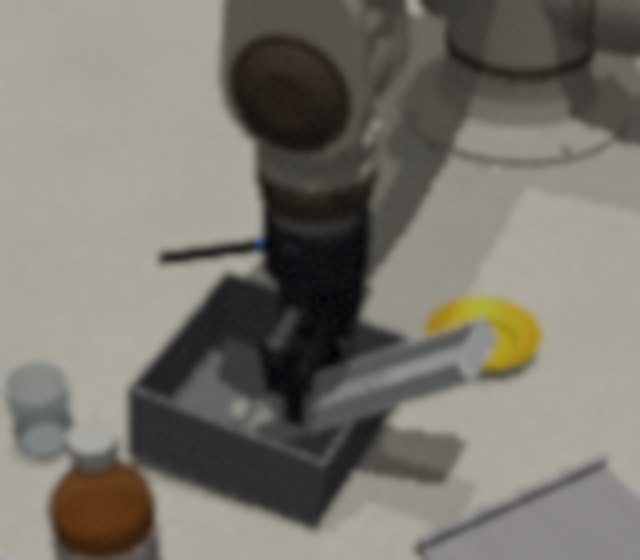

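The caps have queued at the open end near the bin floor, one down and two on the lip. I'll grip firmly and lift so they drop.

Call:
{"method": "play_rows", "body": {"rows": [[[0,0,0],0,4.8],[[0,0,0],0,4.8],[[0,0,0],0,4.8],[[-0.5,0,0],0,4.8],[[-1.2,0,0],0,4.8],[[-2,0,0],0,4.8],[[-2.8,0,0],0,4.8],[[-3.4,0,0],0,4.8],[[-3.8,0,0],0,4.8],[[-4,0,0],0,4.8],[[-4,0,0],0,4.8],[[-4,0,0],0,4.8]], "squeeze": 100}}

```text
time: 11.98
ee_pos: [0.565, 0.0337, 0.085]
tcp_rot: [179.9, 90.0, 179.5]
wrist_force: [-0.2, 0.2, -2.6]
opening: 0.0512
```

```bash
python3 - <<'E'
from h import *
o=bot.get_obs();print(o['ee_pos'],o['wrist_force'],o['torque'],o['opening']);im,d=grab('wrist','w11')
for (x,y) in [(265,30),(340,100),(335,150),(335,230)]:print(x,y,bydepth('wrist',[(x,y)],d,o).round(4))
s,_=grab('scene','s11');cv2.imwrite('pics/zs11.png',cv2.resize(s[90:230,250:410],(640,560),interpolation=cv2.INTER_CUBIC))
E
```

```text
[0.56500129 0.03374835 0.08497514] [-0.17964887  0.17271863 -2.58227787] [-0.11189885  0.00309505  0.01525243] 0.05119990012419475
265 30 [[0.5512 0.1192 0.1393]]
340 100 [[0.5698 0.1031 0.1293]]
335 150 [[0.5687 0.0879 0.1197]]
335 230 [[0.5697 0.0511 0.0947]]
```

View pics/w11.png

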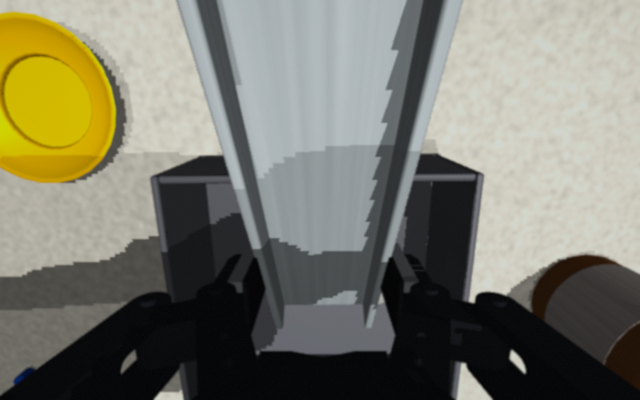

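View pics/zs11.png

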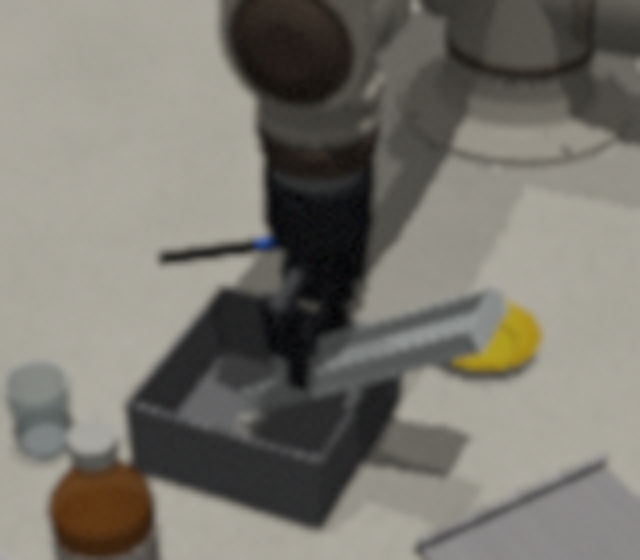

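The tray looks empty and is tilted about 33°. I'll rise clear and check the bin.

Call:
{"method": "play_rows", "body": {"rows": [[[-1,0,0],0,4.8],[[-2.5,0,0],0,4.8],[[-4.5,0,0],0,4.8],[[-6.5,0,0],0,4.8],[[-8.5,0,0],0,4.8],[[-10,0,0],0,4.8],[[-11,0,0],0,4.8],[[-11,0,0],0,4.8],[[-11,0,0],0,4.8]]}}

```text
time: 12.83
ee_pos: [0.5653, 0.0337, 0.1953]
tcp_rot: [5.3, 90.0, 4.9]
wrist_force: [0.5, 0.4, -3.4]
opening: 0.0513
```

```bash
python3 - <<'E'
from h import *
o=bot.get_obs();print(o['ee_pos'],o['wrist_force'],o['torque'],o['opening']);im,d=grab('wrist','w12')
import pickle;pickle.dump(o,open('o12.pkl','wb'))
for (x,y) in [(340,30),(340,100),(335,150),(335,230),(325,290),(325,297),(325,302),(325,306),(325,310),(325,316)]:print(x,y,bydepth('wrist',[(x,y)],d,o).round(4))
s,_=grab('scene','s12');cv2.imwrite('pics/zs12.png',cv2.resize(s[90:230,250:410],(640,560),interpolation=cv2.INTER_CUBIC))
E
```

```text
[0.56527065 0.0337146  0.19531674] [ 0.48422094  0.35620679 -3.42706049] [-0.12820834  0.03911233  0.02470102] 0.05128061253231087
340 30 [[0.5695 0.1191 0.2495]]
340 100 [[0.5701 0.1031 0.2388]]
335 150 [[0.569  0.0878 0.2296]]
335 230 [[0.5699 0.0513 0.2054]]
325 290 [[0.5657 0.0044 0.1738]]
325 297 [[ 0.5657 -0.0033  0.1683]]
325 302 [[ 0.5657 -0.0091  0.1641]]
325 306 [[ 0.5659 -0.0858  0.0503]]
325 310 [[ 0.5659 -0.0856  0.0572]]
325 316 [[ 0.5658 -0.0862  0.0659]]
```

View pics/w12.png

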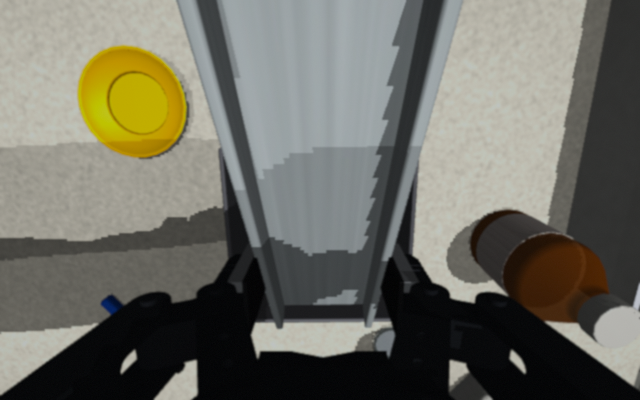

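View pics/zs12.png

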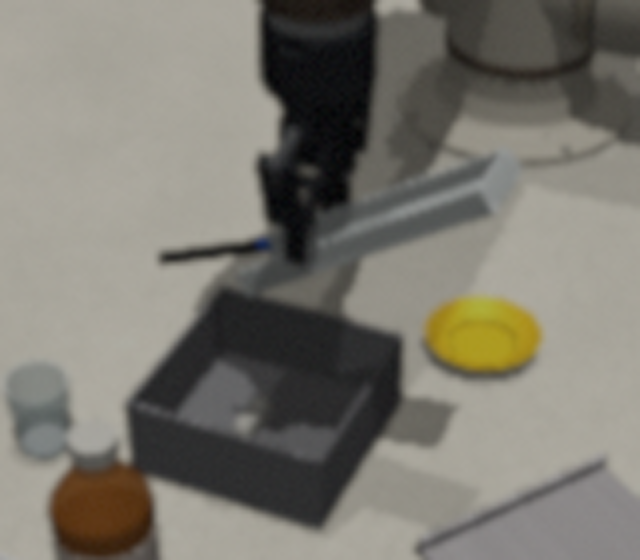

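```bash
python3 - <<'E'
from h import *
import pickle
o=pickle.load(open('o12.pkl','rb'));d=np.load('pics/w12.npy')
for x in(300,325,345):
  for y in (302,303,304,305):print(x,y,bydepth('wrist',[(x,y)],d,o).round(4))
ds=np.load('pics/s12.npy');s=cv2.imread('pics/s12.png')
for uv in [(327,134),(327,133),(311,195),(305,190)]:print(uv,s[uv[1],uv[0]],bydepth('scene',[uv],ds).round(3))
P=bydepth('scene',np.c_[[a.ravel() for a in np.meshgrid(np.arange(285,350),np.arange(160,215))]].T,ds).reshape(55,65,3)
m=(P[...,2]>.009)&(P[...,2]<.03)&(abs(P[...,0]-.563)<.07)&(abs(P[...,1]+.0125)<.07)
n,l,st,c=cv2.connectedComponentsWithStats(m.astype(np.uint8));print(st,c)
for i in range(1,n):print(P[l==i].mean(0).round(3))
E
```

```text
300 302 [[ 0.5511 -0.0084  0.1651]]
300 303 [[ 0.5511 -0.0093  0.1647]]
300 304 [[ 0.551  -0.0106  0.1637]]
300 305 [[ 0.5415 -0.0856  0.0486]]
325 302 [[ 0.5657 -0.0091  0.1641]]
325 303 [[ 0.5656 -0.0092  0.165 ]]
325 304 [[ 0.5656 -0.0107  0.1637]]
325 305 [[ 0.5659 -0.0855  0.0489]]
345 302 [[ 0.5774 -0.0094  0.1639]]
345 303 [[ 0.5773 -0.0097  0.1645]]
345 304 [[ 0.5855 -0.0861  0.0466]]
345 305 [[ 0.5854 -0.0861  0.0483]]
(327, 134) [42 44 45] [[0.595 0.041 0.268]]
(327, 133) [61 65 66] [[ 0.209 -0.138  0.   ]]
(311, 195) [134 140 141] [[ 0.577 -0.023  0.02 ]]
(305, 190) [101 100 100] [[ 0.547 -0.061  0.002]]
[[   0    0   65   55 3518]
 [  23   29   10   10   57]] [[32.0710631  26.89482661]
 [27.61403509 33.49122807]]
[ 0.568 -0.022  0.019]
```

I can see through between the fingers, so nothing is stuck in the tray. Only one cap is visible from the scene view because the near walls hide part of the bin. I'll move over the stand and view the bin from the top.

Call:
{"method": "play_rows", "body": {"rows": [[[0,0.5,0.1],1,4.8],[[0,1.7,0.3],3,4.8],[[0,3.5,0.5],7,4.8],[[0,6,0.9],12,4.8],[[0,9,1.4],17,4.8],[[0,12,1.8],22,4.8],[[0,15,2.3],27,4.8],[[0,17.5,2.6],31,4.8],[[0,19.2,2.9],33,4.8],[[0,20.1,3],34.1,4.8],[[0,20.3,3],34.1,4.8],[[0,20.3,3],34.1,4.8]]}}

```text
time: 13.93
ee_pos: [0.5961, 0.2368, 0.1939]
tcp_rot: [-122.7, 89.9, -157.1]
wrist_force: [0.3, 0.1, -3.1]
opening: 0.0515
```

```bash
python3 - <<'E'
from h import *
import pickle
o=bot.get_obs();print(o['time'],o['ee_pos'],o['wrist_force'],o['q']);im,d=grab('wrist','w13');pickle.dump(o,open('o13.pkl','wb'))
R=Ro.from_euler('xyz',o['tcp_rot'],degrees=True).as_matrix();print(R.round(3))
t,_=grab('top','t13');cv2.imwrite('pics/zt13.png',cv2.resize(t[120:260,210:370],(640,560),interpolation=cv2.INTER_CUBIC))
E
```

```text
13.9333 [0.59606293 0.23679289 0.19386986] [ 0.3140825   0.11096407 -3.11698379] [ 2.16672450e+01  1.74612015e+01  2.03751199e+01  9.30439413e+01
 -2.75107501e-03  1.46075612e+02]
[[-0.002  0.565  0.825]
 [-0.001  0.825 -0.565]
 [-1.    -0.002 -0.001]]
```

View pics/w13.png

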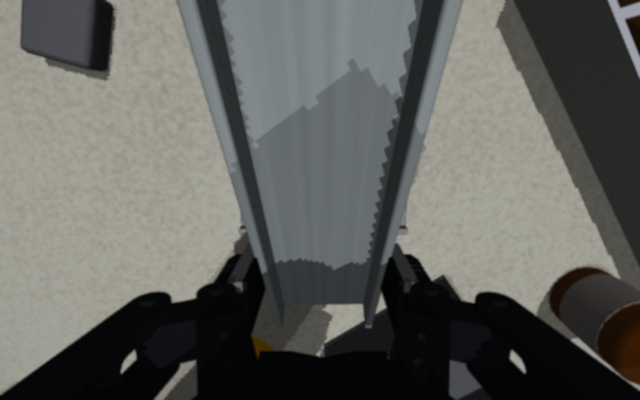

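View pics/zt13.png

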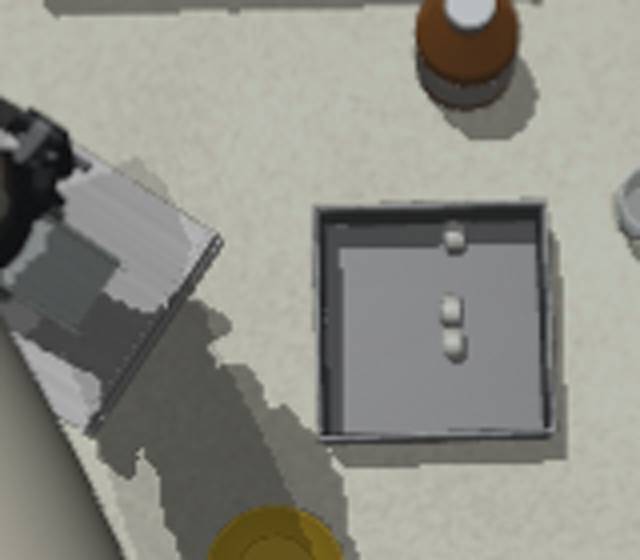

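All three caps are in the bin, at zoomed (454,240), (451,310) and (455,345). Now I'll check the open end's position relative to the stand, where the tray end shows at zoomed (120,265)-(75,330).

```bash
python3 - <<'E'
from h import *
import pickle
o=pickle.load(open('o13.pkl','rb'));d=np.load('pics/w13.npy')
O=np.array([.630,.2855]);a=np.radians(55.9);X=np.array([np.cos(a),np.sin(a)]);Y=np.array([-X[1],X[0]])
S=lambda p:np.array([(p[:2]-O)@X,(p[:2]-O)@Y,p[2]]).round(4)
for uv in [(340,30),(340,150),(325,290),(325,298),(325,302),(325,303)]:print(uv,S(bydepth('wrist',[uv],d,o)[0]))
print('top foot',[S(q) for q in onplane('top',[(210+120/4,120+265/4),(210+75/4,120+330/4)],.162)])
print('TCP',S(o['ee_pos']))
t=np.load('pics/t0.npy');v,u=np.mgrid[130:235,160:272]
P=bydepth('top',np.c_[u.ravel(),v.ravel()],t)
Q=np.c_[(P[:,:2]-O)@X,(P[:,:2]-O)@Y,P[:,2]]
m=(Q[:,2]>.005)&(Q[:,2]<.025)&(abs(Q[:,1])<.09)&(abs(Q[:,0])<.14);print('plate x',np.percentile(Q[m,0],[.5,99.5]),'y',np.percentile(Q[m,1],[.5,99.5]))
m=(Q[:,2]>.014)&(Q[:,2]<.025)&(abs(Q[:,1])<.06)&(Q[:,0]<-.08);print('lip x',np.percentile(Q[m,0],[2,50,98]),m.sum())
m=(Q[:,2]>.09)&(abs(Q[:,1])<.06);print('rail x',np.percentile(Q[m,0],[2,50,98]),m.sum())
E
```

```text
(340, 30) [ 0.0257 -0.0034  0.2486]
(340, 150) [-0.0055 -0.0046  0.2287]
(325, 290) [-0.0888  0.0003  0.1728]
(325, 298) [-0.098   0.0003  0.166 ]
(325, 302) [-0.1025  0.0003  0.163 ]
(325, 303) [-0.1037  0.0003  0.1623]
top foot [array([-0.1058, -0.0239,  0.162 ]), array([-0.1047,  0.0249,  0.162 ])]
TCP [-0.0594  0.0008  0.1939]
plate x [-0.11832205  0.11871101] y [-0.08324508  0.08434642]
lip x [-0.11538378 -0.11225459 -0.10914064] 96
rail x [-0.34478295  0.05626778  0.06440571] 244
```

Call:
{"method": "play_rows", "body": {"rows": [[[1,-0.1,0],0,4.8],[[2.5,-0.2,0],0,4.8],[[4.5,-0.4,0],0,4.8],[[6.5,-0.5,0],0,4.8],[[8.5,-0.5,0],0,4.8],[[10.3,-0.5,0],0,4.8],[[11.6,-0.5,0],0,4.8],[[12.5,-0.5,0],0,4.8],[[12.9,-0.5,0],0,4.8],[[13,-0.5,0],0,4.8],[[13,-0.5,0],0,4.8],[[13,-0.5,0],0,4.8]]}}

```text
time: 15.03
ee_pos: [0.5943, 0.2325, 0.0664]
tcp_rot: [55.5, 89.9, 21.0]
wrist_force: [0.4, -0.1, -2.5]
opening: 0.0515
```

```bash
python3 - <<'E'
from h import *
import pickle
o=bot.get_obs();print(o['time'],o['ee_pos'],o['wrist_force'],o['torque']);im,d=grab('wrist','w14');pickle.dump(o,open('o14.pkl','wb'))
O=np.array([.630,.2855]);a=np.radians(55.9);X=np.array([np.cos(a),np.sin(a)]);Y=np.array([-X[1],X[0]])
S=lambda p:np.array([(p[:2]-O)@X,(p[:2]-O)@Y,p[2]]).round(4)
for uv in [(340,30),(340,150),(325,290),(325,298),(325,302),(325,303),(325,304)]:print(uv,S(bydepth('wrist',[uv],d,o)[0]))
s,_=grab('scene','s14');cv2.imwrite('pics/zs14.png',cv2.resize(s[150:290,320:480],(640,560),interpolation=cv2.INTER_CUBIC))
E
```

```text
15.0333 [0.59425003 0.23254831 0.06643742] [ 0.3724474  -0.06159065 -2.48292434] [-0.12969434  0.06391663 -0.01733033]
(340, 30) [ 0.0209 -0.0043  0.1215]
(340, 150) [-0.0102 -0.0055  0.1007]
(325, 290) [-0.094  -0.0006  0.0441]
(325, 298) [-0.1023 -0.0006  0.0387]
(325, 302) [-0.1062 -0.0006  0.0367]
(325, 303) [-0.108  -0.0006  0.0349]
(325, 304) [-0.1082 -0.0006  0.0356]
```

View pics/w14.png

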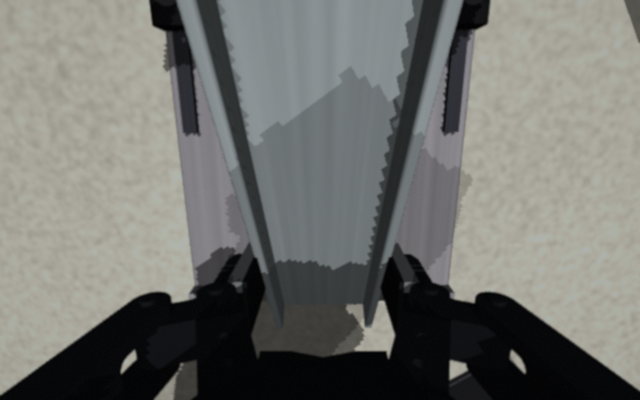

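View pics/zs14.png

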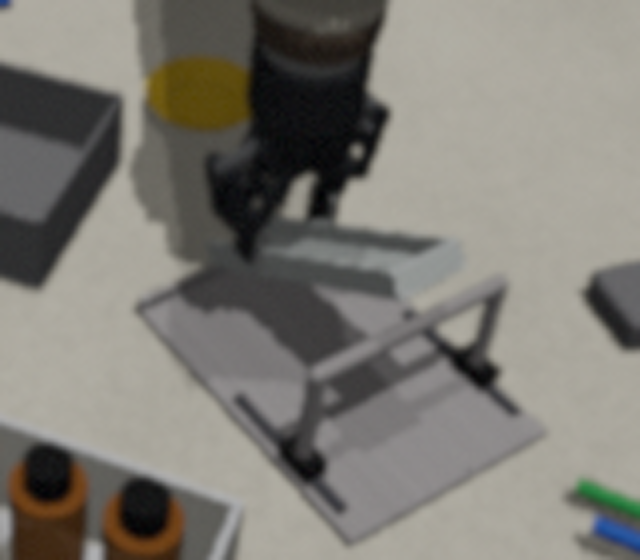

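Call:
{"method": "play_rows", "body": {"rows": [[[0.3,0.1,0],0,4.8],[[0.7,0.2,0],0,4.8],[[1.1,0.2,0],0,4.8],[[1.5,0.2,0],0,4.8],[[1.8,0.2,0],0,4.8],[[2.0,0.2,0],0,4.8],[[2.2,0.2,0],0,4.8],[[2.3,0.2,0],0,4.8],[[2.3,0.2,0],0,4.8]]}}

```text
time: 15.88
ee_pos: [0.5956, 0.2351, 0.0445]
tcp_rot: [74.6, 89.8, 40.1]
wrist_force: [-1.8, 3.8, 10.8]
opening: 0.0511
```

```bash
cat > st.py <<'E'
from h import *
import sys
def st(n,pts=((340,30),(340,150),(325,290),(325,298),(325,302),(325,303),(325,304))):
    o=bot.get_obs();print(o['time'],o['ee_pos'],o['wrist_force'],o['torque'],o['opening']);im,d=grab('wrist','w'+n)
    O=np.array([.630,.2855]);a=np.radians(55.9);X=np.array([np.cos(a),np.sin(a)]);Y=np.array([-X[1],X[0]])
    S=lambda p:np.array([(p[:2]-O)@X,(p[:2]-O)@Y,p[2]]).round(4)
    for uv in pts:print(uv,S(bydepth('wrist',[uv],d,o)[0]))
    A=[S(bydepth('wrist',[(325,r)],d,o)[0]) for r in range(20,290,10)];A=np.array(A);k=np.polyfit(A[:,0],A[:,2],1);print('tilt',np.degrees(np.arctan(k[0])))
    s,_=grab('scene','s'+n);cv2.imwrite('pics/zs%s.png'%n,cv2.resize(s[150:290,320:480],(640,560),interpolation=cv2.INTER_CUBIC))
st(sys.argv[1])
E
python3 st.py 15
```

```text
15.8833 [0.59561196 0.23508347 0.04450836] [-1.84598519  3.84977973 10.80243834] [ 0.26735638  0.9085542  -0.21800497] 0.051117400145136695
(340, 30) [ 0.0242 -0.0041  0.0973]
(340, 150) [-0.0078 -0.0054  0.0758]
(325, 290) [-0.0887 -0.0003  0.0262]
(325, 298) [-0.0971 -0.0003  0.0204]
(325, 302) [-0.1008 -0.0003  0.0185]
(325, 303) [-0.1027 -0.0003  0.0165]
(325, 304) [-0.103  -0.0003  0.017 ]
tilt 32.20139599926213
```

View pics/zs15.png

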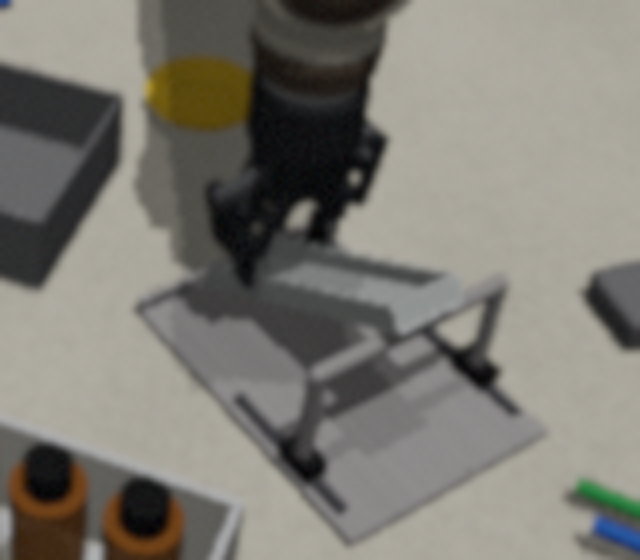

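The foot is on the plate at about 14 N with a tilt of 32°, and the closed end is just above the rail. I'll ease the grip and press slightly so it pivots onto the rail.

Call:
{"method": "play_rows", "body": {"rows": [[[0,0,0],0,4.8],[[0,0,0],0,4.8],[[0.05,-0.1,0],0,4.8],[[0.1,-0.2,0],0,4.8],[[0.15,-0.3,0],0,4.8],[[0.2,-0.4,0],0,4.8],[[0.2,-0.5,0],0,4.8],[[0.2,-0.5,0],0,4.8]], "squeeze": 20}}

```text
time: 16.65
ee_pos: [0.595, 0.2341, 0.0454]
tcp_rot: [80.3, 89.3, 45.9]
wrist_force: [2.3, 17.2, 18.6]
opening: 0.0513
```

```bash
python3 st.py 16
```

```text
16.65 [0.59500218 0.23411104 0.04543565] [ 2.34434486 17.20996999 18.61740642] [ 3.17505009  0.00968671 -0.32959123] 0.0512705437493235
(340, 30) [ 0.0223 -0.0039  0.1002]
(340, 150) [-0.0091 -0.0052  0.0788]
(325, 290) [-0.0904 -0.0004  0.0256]
(325, 298) [-0.0984 -0.0004  0.0204]
(325, 302) [-0.1033 -0.0004  0.0165]
(325, 303) [-0.1046 -0.0004  0.0155]
(325, 304) [-0.1053 -0.0004  0.0155]
tilt 36.81941259050128
```

View pics/zs16.png

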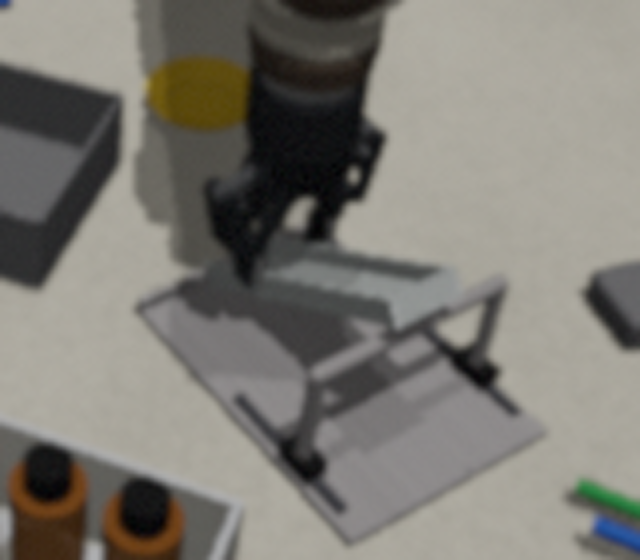

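Moving back met the lip: the force along +x is about 15 N and the tilt rose to 37°. I'll move forward and down along the pivot arc instead.

Call:
{"method": "play_rows", "body": {"rows": [[[0.05,0.2,0],0,4.8],[[0.15,0.3,0],0,4.8],[[0.25,0.4,0],0,4.8],[[0.35,0.5,0],0,4.8],[[0.4,0.6,0],0,4.8],[[0.4,0.6,0],0,4.8]]}}

```text
time: 17.25
ee_pos: [0.5963, 0.2358, 0.0431]
tcp_rot: [61.3, 89.7, 26.8]
wrist_force: [-15.4, -1.8, 40.7]
opening: 0.0512
```

```bash
python3 st.py 17
```

```text
17.25 [0.59629879 0.23580018 0.04311846] [-15.38036522  -1.84864128  40.7239784 ] [-1.10778974  3.61042819 -0.17847667] 0.05122868906494608
(340, 30) [ 0.0256 -0.0043  0.0932]
(340, 150) [-0.007  -0.0055  0.0738]
(325, 290) [-0.0871 -0.0005  0.0258]
(325, 298) [-0.0943 -0.0005  0.0219]
(325, 302) [-0.0979 -0.0005  0.0201]
(325, 303) [-0.0992 -0.0005  0.019 ]
(325, 304) [-0.1004 -0.0005  0.0182]
tilt 31.02372875998022
```

View pics/zs17.png

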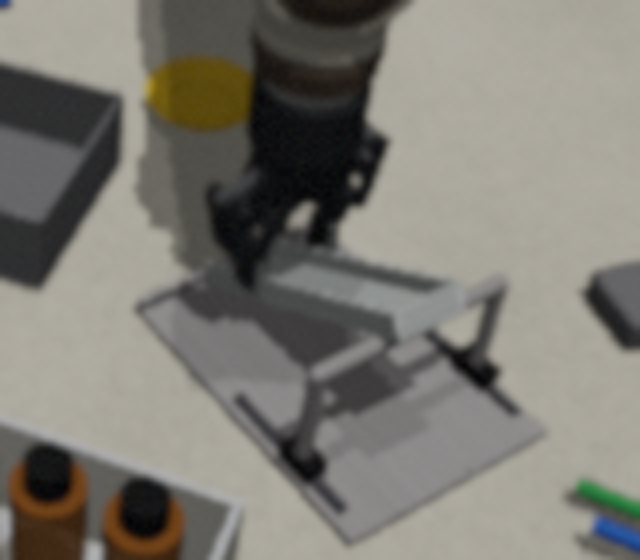

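The numbers put the tray's underside at the rail tangent (105 mm against 105 mm expected), so it's in contact. I'll unload the press a little while still holding.

Call:
{"method": "play_rows", "body": {"rows": [[[0,0,0],0,4.8],[[0,0,0],0,4.8],[[-0.05,0,0],0,4.8],[[-0.1,0,0],0,4.8],[[-0.1,0,0],0,4.8],[[-0.1,0,0],0,4.8]]}}

```text
time: 17.85
ee_pos: [0.5963, 0.2358, 0.0432]
tcp_rot: [63.4, 89.7, 28.9]
wrist_force: [-12.2, -1.1, 33.9]
opening: 0.0511
```

```bash
python3 st.py 18
```

```text
17.85 [0.59630604 0.23577772 0.04319474] [-12.20801943  -1.08128193  33.86099824] [-0.78853975  2.94783418 -0.21693916] 0.051120741020717696
(340, 30) [ 0.0256 -0.0043  0.0935]
(340, 150) [-0.0071 -0.0056  0.0728]
(325, 290) [-0.0873 -0.0005  0.0255]
(325, 298) [-0.0946 -0.0005  0.0214]
(325, 302) [-0.0985 -0.0005  0.0192]
(325, 303) [-0.1005 -0.0005  0.0171]
(325, 304) [-0.1007 -0.0005  0.0178]
tilt 31.17576919541143
```

Call:
{"method": "play_rows", "body": {"rows": [[[-0.1,0,0],0,4.8],[[-0.2,0,0],0,4.8],[[-0.3,0,0],0,4.8],[[-0.35,0,0],0,4.8],[[-0.35,0,0],0,4.8],[[-0.35,0,0],0,4.8]]}}

```text
time: 18.45
ee_pos: [0.5962, 0.2356, 0.0435]
tcp_rot: [66.1, 89.8, 31.6]
wrist_force: [-3.0, 3.2, 12.6]
opening: 0.0511
```

```bash
python3 st.py 19
```

```text
18.45 [0.59621584 0.23564962 0.04351707] [-3.00112499  3.17247308 12.6333003 ] [-0.12275438  1.07909642 -0.09802069] 0.051075235333031335
(340, 30) [ 0.0254 -0.0043  0.0945]
(340, 150) [-0.007  -0.0055  0.0746]
(325, 290) [-0.0873 -0.0005  0.0262]
(325, 298) [-0.0945 -0.0005  0.0224]
(325, 302) [-0.0989 -0.0005  0.0193]
(325, 303) [-0.1    -0.0005  0.0186]
(325, 304) [-0.1012 -0.0005  0.0176]
tilt 31.284504794283926
```

View pics/zs19.png

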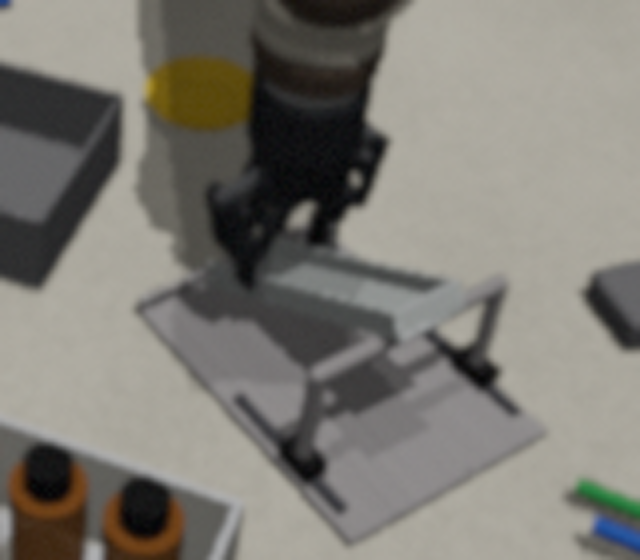

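View pics/w19.png

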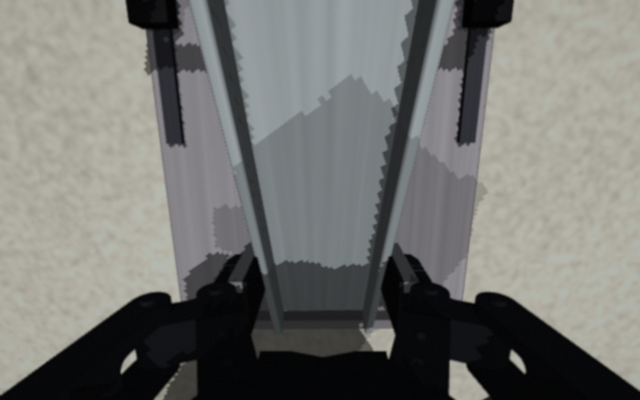

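The tray is seated: tilt 31.3°, foot about 4 mm from the lip. At 44 N of press it no longer rotated, so the rail carries it. Now I'll release gently.

Call:
{"method": "play_rows", "body": {"rows": [[[0,0,0],0,5.1],[[0,0,0],0,5.15],[[0,0,0],0,5.2],[[0,0,0],0,5.3],[[0,0,0],0,5.4],[[0,0,0],0,5.6],[[0,0,0],0,6.0],[[0,0,0],0,6.4],[[0,0,0],0,7],[[0,0,0],0,7.6],[[0,0,0],0,8.2],[[0,0,0],0,8.2]]}}

```text
time: 19.55
ee_pos: [0.5954, 0.2348, 0.0407]
tcp_rot: [-113.5, 90.0, -148.0]
wrist_force: [-0.6, 0.8, 0.3]
opening: 0.0819
```

```bash
python3 st.py 20
```

```text
19.55 [0.59538077 0.23475862 0.04068132] [-0.57033763  0.81471649  0.34284579] [-0.02801969  0.03911114 -0.0093398 ] 0.081891595219994
(340, 30) [ 0.0242 -0.0042  0.092 ]
(340, 150) [-0.008  -0.0054  0.0727]
(325, 290) [-0.087  -0.0002  0.0261]
(325, 298) [-0.0946 -0.0002  0.0215]
(325, 302) [-0.0981 -0.0002  0.0199]
(325, 303) [-0.0995 -0.0002  0.0187]
(325, 304) [-0.1001 -0.0002  0.0187]
tilt 30.913926749731164
```

View pics/w20.png

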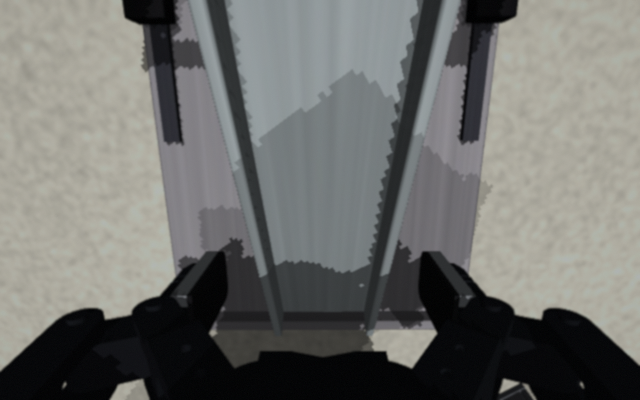

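View pics/zs20.png

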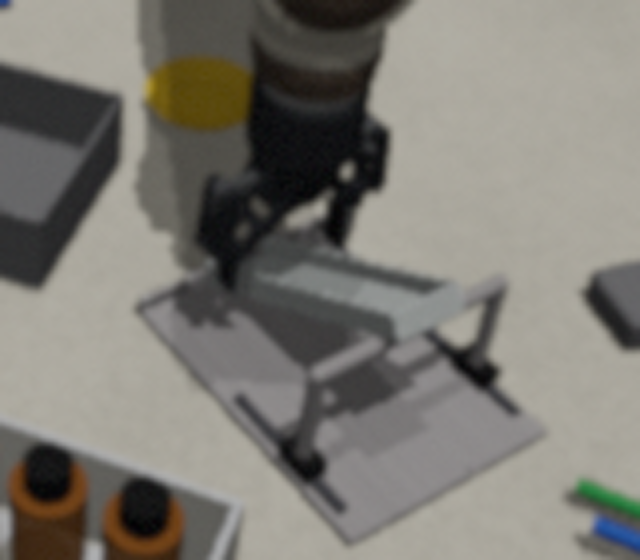

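The fingers are open and the tray stayed put. I'll retreat straight up.

Call:
{"method": "play_rows", "body": {"rows": [[[-0.5,0,0],0,8.4],[[-1.5,0,0],0,8.4],[[-3,0,0],0,8.4],[[-5,0,0],0,8.4],[[-7.5,0,0],0,8.4],[[-10,0,0],0,8.4],[[-13,0,0],0,8.4],[[-15.5,-4,0],0,8.4],[[-17,-8,0],0,8.4],[[-17,-12,0],0,8.4],[[-17,-14,0],0,8.4],[[-17,-14,0],0,8.4]]}}

```text
time: 20.65
ee_pos: [0.5143, 0.1165, 0.2137]
tcp_rot: [33.8, 89.8, -0.8]
wrist_force: [0.3, -0.6, 0.0]
opening: 0.0838
```

```bash
python3 - <<'E'
from h import *
o=bot.get_obs();print(o['time'],o['ee_pos'],o['wrist_force'])
im,d=grab('wrist','w21');s,_=grab('scene','s21');t,td=grab('top','t21')
cv2.imwrite('pics/zs21.png',cv2.resize(s[140:290,270:470],(800,600),interpolation=cv2.INTER_CUBIC))
cv2.imwrite('pics/zt21.png',cv2.resize(t[120:260,150:350],(800,560),interpolation=cv2.INTER_CUBIC))
O=np.array([.630,.2855]);a=np.radians(55.9);X=np.array([np.cos(a),np.sin(a)]);Y=np.array([-X[1],X[0]])
v,u=np.mgrid[130:235,160:272];P=bydepth('top',np.c_[u.ravel(),v.ravel()],td);Q=np.c_[(P[:,:2]-O)@X,(P[:,:2]-O)@Y,P[:,2]]
m=(Q[:,2]>.09)&(abs(Q[:,1])<.08)&(abs(Q[:,1])>.045)&(Q[:,0]>0)&(Q[:,2]<.12);print('rail x now',np.median(Q[m,0]),m.sum())
t0=np.load('pics/t0.npy');P0=bydepth('top',np.c_[u.ravel(),v.ravel()],t0);Q0=np.c_[(P0[:,:2]-O)@X,(P0[:,:2]-O)@Y,P0[:,2]]
m=(Q0[:,2]>.09)&(abs(Q0[:,1])<.08)&(abs(Q0[:,1])>.045)&(Q0[:,0]>0);print('rail x before',np.median(Q0[m,0]),m.sum())
E
```

```text
20.65 [0.51427791 0.11654348 0.21365953] [ 0.27440622 -0.62280154  0.04498706]
rail x now 0.05633840196484214 64
rail x before 0.05678019302163094 123
```

View pics/zs21.png

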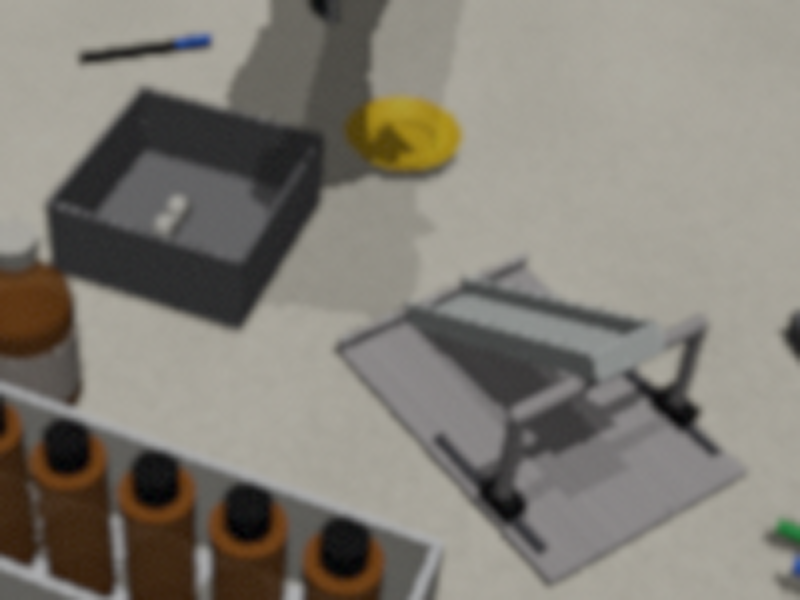

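View pics/zt21.png

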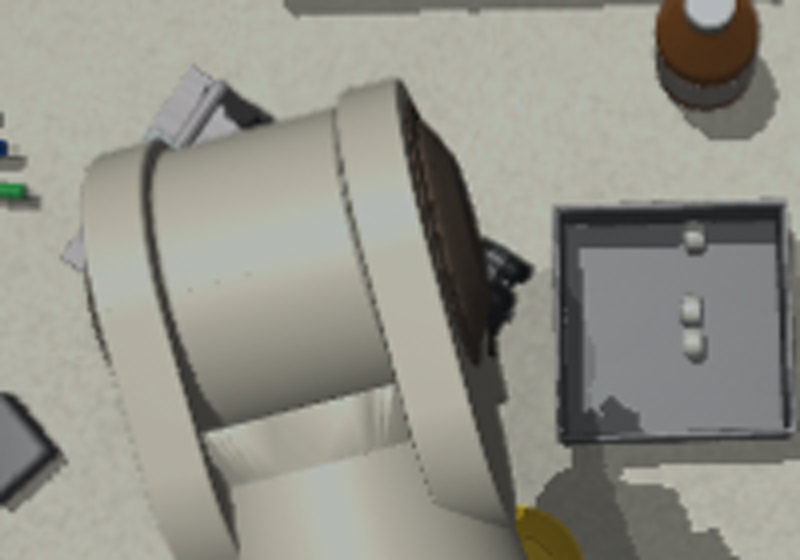

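View pics/w21.png

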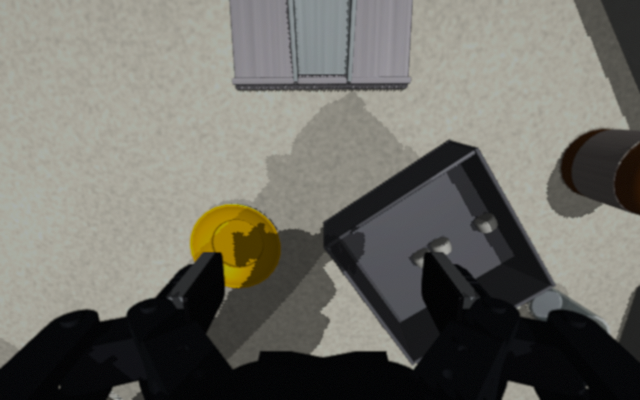

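The tray leans squarely at rest, with its foot just behind the lip at wrist-view row ~75 and the lip at row ~82. The three caps lie in the bin and the rail is where it was (56.3 mm against 56.8 mm before). I'm handing the job in.

```bash
python3 -c "
from workcell import bot
print(bot.job_done());print(bot.get_obs()['time'])"
```

```text
the job is handed in; nothing more can be done
None
the job is handed in; nothing more can be done
```

The three caps are in the bin and the empty tray leans on the stand. I handed the job in at about 21 s of the 51 s allowed; it reports no verdict.

**How it was done:** The tool could only turn about its own axis, so I tipped the tray by pressing its underside on the bin's +y wall until it pivoted in the fingers. The caps queued at the open end at 35°, and lifting the tray dropped them in. I then set the open end on the stand's foot plate and pivoted the tray onto the rail with the grip still closed. After that I released slowly and backed off.

**Last checks:**
- **Caps:** the top and wrist views show all three in the upright bin.
- **Tray:** it slopes about 31°, is centred, and looks square. By depth its foot is at stand x ≈ -97 mm; the wrist view suggests it is nearer the lip, with a gap of about 4 mm. Both are inside the allowed range, but the tray is not hard against the lip.
- **Rail:** it reads 56.3 mm now and 56.8 mm before, so it has not moved measurably. I judged its contact with the tray from geometry and from the tray ceasing to rotate under about 44 N; I did not measure that force.
- **Bystanders:** none was seen touched. I compared them only by eye.

**Off plan:** while seating the tray I once pushed its foot against the lip with about 15 N, which steepened it to 37°. I corrected that before release.

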